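# Index the vial turret and take out the yellow-capped sample

## Robot

A 7-joint arm with a two-finger parallel gripper is mounted at the origin on a cart in front of the work surface, level with it; the furniture and walls round the work are solid. World frame = base frame: x ahead of the robot, y to its left, z up, the work surface at z = 0. Lengths are in m, angles in rad, forces in N, time in s.
With the tool pointing down it reaches from about 0.425 to 0.95 m from the base axis. Payload 16.7 kg.
Tool frame: the origin (TCP) lies at the very end of the fingers, on their centre line; the grasp point (between the pads) lies env.hold_point_z behind it (env.hold_point_z is the distance from the TCP to the grasp point, in m); z points along the fingers, y is the direction in which the jaws open and shut (so a half turn about z gives the same grasp; the last joint's range is limited). The gripper opens to 94 mm and grips with 3 to 60 N. Pads are 16 mm wide; open, the fingers measure 119 mm over their backs; the gripper's body (75 mm by 177 mm) begins 78 mm behind the grasp point.
Start: joints at [1.032, 0.426, 0.074, 1.606, -0.034, 1.111, -0.067], TCP at [0.256, -0.624, 0.205] pointing down, gripper open.
Joint ranges: [-2.85, 2.85], [-0.5, 2.14], [-1.23, 1.37], [0.21, 2.46], [-1.02, 4.16], [0.16, 2.05], [-2.73, 2.73]. Speed limits (rad/s): [1.89, 1.89, 2.39, 2.39, 3.01, 3.01, 3.01].

## Interface

Orientations are given as a unit quaternion [w, x, y, z].
In Python, from workcell import env gives the robot as it stands.
- The arm moves only by the tool jog_arm, never from a script. Its argument "motion" is a list of rows, each a list of 3 entries, a list of its own where there are three numbers: the shift along the tool's x, y, z in cm, then the turn, a rotation vector about the tool's x, y, z in degrees, then the finger opening in cm, from 0 to 9.4. A call has 1 to 10 rows; each row shifts and turns the commanded pose from where the row before left it, along the tool's axes as they then stand; what a row does not reach is not made up. A row lasts 1/10 s, in which the tool goes at most 50 mm and 8.59 degrees, less where a joint would pass 70% of its speed; a pose out of reach is approached as far as the arm can. A call with a gripper value outside its range is refused whole. The fingers move at their own pace and stop on an object; "grip_force" is the grip in N (left out, the last holds). Time passes only in rows, so rows that do not move let the fingers close. It gives the time, the measured TCP pose, the force and the opening at its end, in the units of the state.
- env.get_state(): the state, without advancing time (a new reading comes with each control period).
- env.read_camera(name): name is "side" or "top"; returns the picture (420x560x3 uint8, red, green, blue); there is no depth.
- env.camera_info(name): a dict with "camera_matrix" (3x3 intrinsics, pixels), "k1" (the pictures are not rectified: a ray, as slopes to the right and down, at radius r is drawn at 1 + k1 r^2 times it, then the intrinsics apply), "R" (3x3) and "t" (3): a world point X has camera coordinates R X + t. Camera axes: x right, y down, z forward; pixel columns grow to the right and rows downward; lengths in m; the calibration is good to about 2 mm. A picture is of the moment at which its call begins. camera_info takes no time and is no camera call.
- env.finish_job(): hands the job in, once; it reports no verdict.
The state is a dict: "time_s": time; "joint_positions": joint angles; "dq": joint speeds; "tau": joint torques, N m; "tool_pos": TCP position; "eef_rot": TCP orientation; "force": force on the tool from outside, world axes, zero at the start; "torque": the same for the moment, N m; "grip_width": finger opening in m.
Only numpy, scipy, OpenCV 4.12 (cv2) and the standard library are available. Lean on these libraries where they do the work, as an engineer would, in place of code of your own. Each camera call takes 0.05 s, during which the arm holds its last target.

## Task

Bring the yellow-capped vial to the pick-up gap of the sample turret by pushing its orange thumb lever away from the robot one click at a time, letting it settle in every notch; do not turn the white carousel by hand. Then lift that vial out through the gap in the clear cover and stand it upright in the blue tray. Leave the other vials in their sockets and the things round about undisturbed.

Things in the scene. Friction and masses are not known exactly. Their poses are not given: they have to be found in the camera images.
- turret: Sample turret, fixed: grey base 200x200x26 mm, origin at the centre of its underside. Its -x side is the front, with an orange stripe at the pick-up gap; the index lever's housing (130x64x45 mm) is on its -y side. A clear U-shaped cover (z=76 to 80, screws 83 mm) on posts lies over x 0 to 100 mm, all y, and over x -62 to 0 mm where |y| is over 46 mm: the gap is the open notch |y|<46, x<0.
- carousel: White disc, 160 mm across, turning on the turret's vertical axis, geared to the thumb lever; origin on that axis 28 mm over the bench. Disc top at 34 mm, low hub to 43 mm. Six round grey sockets (18 mm outside, 13 mm bore, top rim at 48 mm) every 60 degrees at 62 mm radius. Each notch of the lever turns it one station, 60 degrees, counter-clockwise seen from above.
- pickup (a point): Pick-up position, centre of the gap: 62 mm in front (-x) of the carousel's axis, 34 mm over the bench, the floor of the socket that stands there. The yellow-capped vial starts three to five stations (clicks) away from it.
- thumb_lever (a joint): Upright index lever, hinge in rad. Six notches at 0, 0.2, 0.4, 0.6, 0.8, 1.0; starts at 0, leaning 0.5 rad to the turret's -x, and leans 0.5 rad to +x at 1.0. Pivot in the turret's frame at x=0, y=-137, z=20 mm, axis along y. Pushed past half-way (0.1) it snaps by itself on into the next notch and stays there; it can be pushed back the same way. About 2 to 8 N at the paddle.
- thumb_pad (a point): Centre of the lever's orange paddle, 85 mm from the pivot: 26 mm wide (turret's y), 30 mm along the lever, 10 mm thick in the push direction. It moves about 17 mm per notch along the turret's x, and stands 95 to 105 mm over the bench.
- yellow_vial: The wanted vial: dark glass, yellow cap, 12 mm diameter, 32 mm high, 12 g. Origin at the centre of its underside, z up along it. It stands 14 mm deep in a socket, so its top is 66 mm over the bench and 18 mm of it are free; it can lean a few degrees along the turning direction.
- blue_vial: Clear vial with blue cap, 12 mm diameter, 32 mm high, origin under its centre; stays in its socket.
- blue_vial_2: Second clear vial with blue cap, same size; stays in its socket.
- green_vial: Clear vial with green cap, same size; stays in its socket.
- red_vial: Clear vial with red cap, same size; stays in its socket.
- tray: Blue open tray, 120 (its x) by 100 (its y) mm, walls 16 mm high and 4 mm thick, floor 4 mm over the bench, fixed; origin at the centre of its underside.
- beaker: Bystander: glass beaker, 54 mm across, 69 mm high, loose, origin under its centre.
- carton: Bystander: small white carton 40x40x70 mm, loose, origin under its centre.
- marker: Bystander: black and white marker pen 135 mm long, 17 mm thick, lying loose to the left of the turret, origin under its middle.

How it is judged:
By the outcome, as a careful person would: the job done as asked, in the order asked, and still so for the second after the job is handed in, with the robot touching nothing.
It also fails if it takes over 61 s, if anything falls off the work surface, if the arm or the gripper's body presses on something with over 40 N, if the wrist force passes 120 N, or if a joint passes its speed limit or range.

## Working session

There is one attempt and no reset: what is moved stays moved. The work goes in short steps, Python scripts to look and compute and a tool call to move; the robot and the scene stay as the last step left them, time stands still between calls to the robot, and variables do not carry over. Pictures are saved under pics/ and viewed, and the job is handed in when it is done.

Besides the shell and the picture viewer there is one more tool, called after "Request:" as name(argument=value, ...), one argument or row to a line, values as JSON. jog_arm: Moves the arm, as the interface text tells. Its arguments: {"type":"object","properties":{"motion":{"type":"array","items":{"type":"array"}},"grip_force":{"type":"number"}},"required":["motion"]}

```bash
ls; mkdir -p pics
python3 - <<'E'
from workcell import env
import cv2
for n in("top","side"):
    im=env.read_camera(n); cv2.imwrite(f"pics/{n}0.png",im[:,:,::-1])
    i=env.camera_info(n); print(n,i)
print(env.get_state(), env.hold_point_z)
E
```

```text
pics
top {'camera_matrix': array([[526.75810889,   0.        , 276.43014588],
       [  0.        , 526.75810889, 216.55790659],
       [  0.        ,   0.        ,   1.        ]]), 'k1': -0.12332203385786564, 'R': array([[-2.57647341e-02, -9.99668031e-01, -7.94882821e-05],
       [-9.97932444e-01,  2.57246857e-02, -5.88988748e-02],
       [ 5.88813670e-02, -1.43818991e-03, -9.98263951e-01]]), 't': array([0.02947573, 0.5639362 , 1.28976875])}
side {'camera_matrix': array([[388.81553168,   0.        , 282.43061263],
       [  0.        , 388.81553168, 205.29962962],
       [  0.        ,   0.        ,   1.        ]]), 'k1': -0.01568947272694884, 'R': array([[-0.85547793, -0.51774975, -0.00962799],
       [-0.28380879,  0.48432673, -0.82757488],
       [ 0.43313979, -0.70523954, -0.56127276]]), 't': array([0.46641055, 0.22848883, 1.00698667])}
{'time_s': 0.1, 'joint_positions': array([ 1.03151047,  0.42665351,  0.0738924 ,  1.60650356, -0.03409883,
        1.11077233, -0.06709084]), 'dq': array([ 0.00053704, -0.00028286, -0.00012446, -0.00160201,  0.00019951,
        0.00059451, -0.00096148]), 'tau': array([ 8.98214785e-03, -9.37478757e+01,  3.67722653e+00, -4.55045164e+01,
       -4.87276632e-02,  1.68093253e-02,  1.38286259e-05]), 'tool_pos': array([ 0.25630855, -0.62405166,  0.20487486]), 'eef_rot': array([-5.17276471e-04,  9.81073751e-01,  1.93633689e-01, -1.48569875e-04]), 'force': array([ 0.35150995,  0.79317934, -0.78328575]), 'torque': array([-0.01487819,  0.02487292,  0.02766349]), 'grip_width': 0.09393975219339128} 0.0188
```

View pics/top0.png

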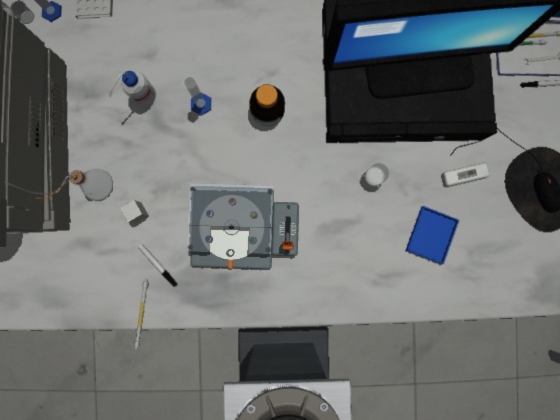

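View pics/side0.png

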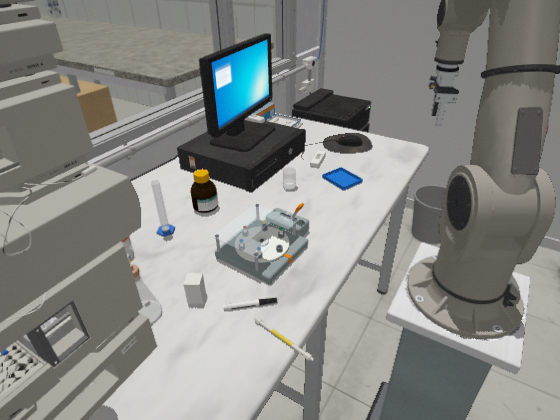

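Run:
```python
import cv2
im=cv2.imread("pics/top0.png"); cv2.imwrite("pics/topc.png",cv2.resize(im[175:280,175:310],None,fx=5.7,fy=5.7,interpolation=cv2.INTER_CUBIC))
im=cv2.imread("pics/side0.png"); cv2.imwrite("pics/sidec.png",cv2.resize(im[190:290,205:325],None,fx=6,fy=6,interpolation=cv2.INTER_CUBIC))
im=cv2.imread("pics/top0.png"); cv2.imwrite("pics/topd.png",cv2.resize(im[150:280,340:480],None,fx=4,fy=4,interpolation=cv2.INTER_CUBIC))
```

```text
(no output)
```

View pics/topc.png

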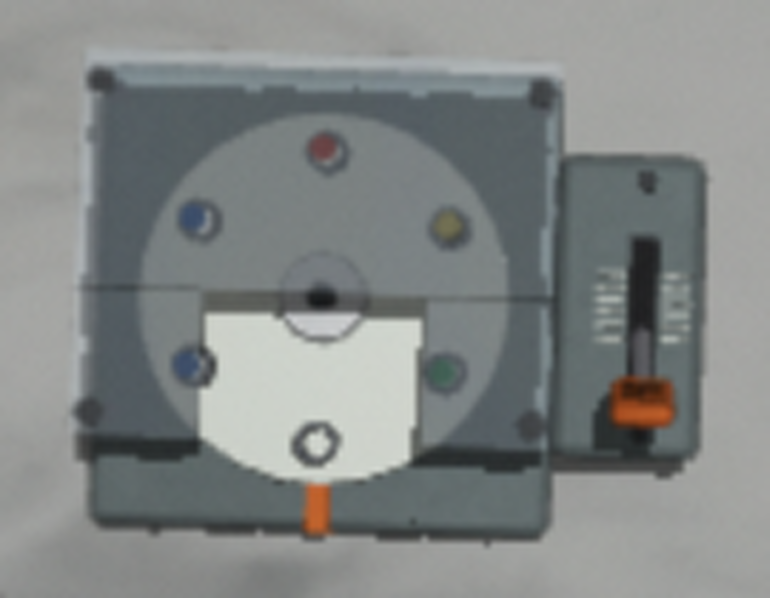

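View pics/sidec.png

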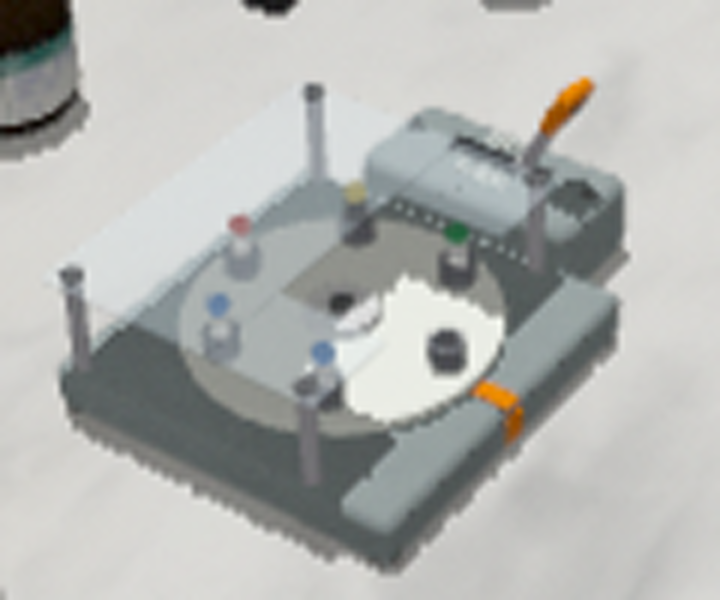

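View pics/topd.png

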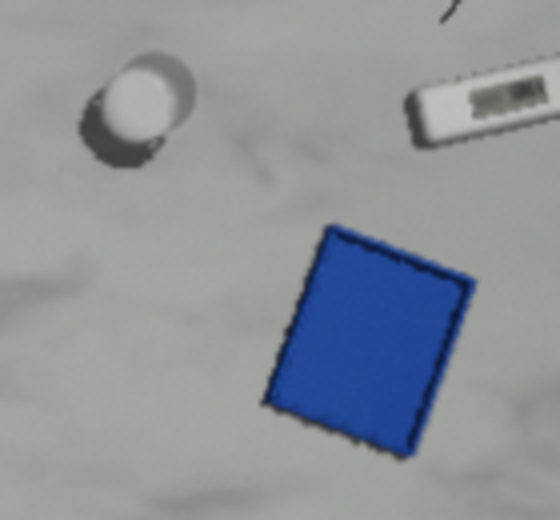

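```bash
cat > h.py <<'E'
import numpy as np, cv2
from scipy.spatial.transform import Rotation as Rot
from workcell import env
def ray(n,uv):
    i=env.camera_info(n);K=i["camera_matrix"];k=np.array([i["k1"],0,0,0,0.])
    p=cv2.undistortPoints(np.array([[uv]],float),K,k)[0,0]
    R=i["R"];t=i["t"]
    return -R.T@t, R.T@np.array([p[0],p[1],1])
def onz(n,uv,z):
    o,d=ray(n,uv); return (o+d*(z-o[2])/d[2])
def proj(n,X):
    i=env.camera_info(n)
    return cv2.projectPoints(np.array([X],float),cv2.Rodrigues(i["R"])[0],i["t"],i["camera_matrix"],np.array([i["k1"],0,0,0,0.]))[0][0,0]
def tri(uv1,uv2):
    A=[];b=[]
    o1,d1=ray("top",uv1);o2,d2=ray("side",uv2)
    M=0;v=0
    for o,d in((o1,d1),(o2,d2)):
        d=d/np.linalg.norm(d);P=np.eye(3)-np.outer(d,d);M=M+P;v=v+P@o
    X=np.linalg.solve(M,v)
    return X
def blobs(im,lo,hi,roi,mn=3):
    hsv=cv2.cvtColor(im,cv2.COLOR_BGR2HSV);m=cv2.inRange(hsv,lo,hi)
    x0,y0,x1,y1=roi;z=np.zeros_like(m);z[y0:y1,x0:x1]=m[y0:y1,x0:x1]
    n,l,s,c=cv2.connectedComponentsWithStats(z)
    return [(c[i].round(2).tolist(),int(s[i,4]),s[i,:4].tolist()) for i in range(1,n) if s[i,4]>=mn],z
def toolcoords(target,yaw=None):
    s=env.get_state();q=s["eef_rot"];R=Rot.from_quat([q[1],q[2],q[3],q[0]])
    return (R.inv().apply(np.array(target)-s["tool_pos"])*100).round(2)
E
python3 - <<'E'
from h import *
T=cv2.imread("pics/top0.png");S=cv2.imread("pics/side0.png")
cols={"red":((0,90,60),(5,255,255)),"red2":((172,70,50),(180,255,255)),"blue":((100,70,60),(125,255,255)),"yellow":((22,70,60),(35,255,255)),"green":((60,80,30),(90,255,255)),"orange":((5,150,80),(18,255,255))}
for k,(lo,hi) in cols.items():
    print(k,"T",[b[:2]+(b[2],) for b in blobs(T,lo,hi,(185,180,305,275))[0]]); print("   S",[b[:2] for b in blobs(S,lo,hi,(205,190,325,290))[0]])
b,m=blobs(T,(100,120,60),(125,255,255),(390,190,480,280),100);print(b)
c=max(cv2.findContours(m,0,2)[0],key=cv2.contourArea);r=cv2.minAreaRect(c);print(r)
for p in cv2.boxPoints(r): print(p,onz("top",p,.016).round(4))
print("tray c",onz("top",r[0],.012))
E
```

```text
red T []
   S []
red2 T [([231.11, 200.33], 9, [230, 199, 3, 4])]
   S [([244.5, 226.5], 4)]
blue T [([208.29, 212.5], 14, [207, 211, 4, 4]), ([207.29, 238.5], 14, [206, 237, 4, 4])]
   S [([241.0, 240.5], 8), ([258.11, 248.33], 9)]
yellow T []
   S []
green T []
   S [([211.69, 197.88], 16), ([280.67, 228.11], 9)]
orange T [([287.17, 246.28], 65, [282, 242, 11, 8]), ([230.3, 263.79], 33, [228, 260, 5, 8])]
   S [([298.79, 207.0], 29), ([288.19, 256.93], 27)]
[([432.32, 234.77], 1882, [407, 207, 52, 57])]
((432.26715087890625, 234.78768920898438), (39.91102981567383, 47.635746002197266), 20.556045532226562)
[405.2192 250.0822] [ 0.4726 -0.3037  0.016 ]
[421.94522 205.47948] [ 0.583  -0.3507  0.016 ]
[459.3151  219.49318] [ 0.5453 -0.4454  0.016 ]
[442.58908 264.0959 ] [ 0.4347 -0.3976  0.016 ]
tray c [ 0.50884086 -0.3751869   0.012     ]
```

Run:
```python
from h import *
from scipy.optimize import least_squares
f=lambda u:(np.array(u)+.5)/5.7-.5+175
# angle in turret frame (deg, from +x ccw) , z , crop pix
P=[("y",-60,62,.066,(448,226)),("g",-120,62,.066,(444,372)),("r",0,62,.066,(323,148)),("b1",60,62,.066,(195,218)),("b2",120,62,.066,(190,366)),("sock",180,62,.048,(316,443)),("hub",0,0,.043,(321,297))]
W=np.array([onz("top",f(p[4]),p[3])[:2] for p in P])
L=np.array([[p[2]/1e3*np.cos(np.radians(p[1])),p[2]/1e3*np.sin(np.radians(p[1]))] for p in P])
def tr(v,L): c,s=np.cos(v[2]),np.sin(v[2]);return L@np.array([[c,s],[-s,c]])+v[:2]
r=least_squares(lambda v:(tr(v,L)-W).ravel(),[.5,.1,0])
print(r.x,np.degrees(r.x[2]),(r.fun.reshape(-1,2)*1e3).round(1))
# screws
Sc=[(101,79),(542,94),(88,411),(530,426)]
w=np.array([onz("top",f(p),.083)[:2] for p in Sc]);print(w.round(4))
d=w[0]-w[1];print("yaw from rear screws",np.degrees(np.arctan2(-d[0],d[1])),np.degrees(np.arctan2(-(w[2]-w[3])[0],(w[2]-w[3])[1])),"mid y",(w[0]+w[1])/2,(w[2]+w[3])/2, np.linalg.norm(d))
# base corners z=.026
# side
fs=lambda u:(np.array(u)+.5)/6-.5+np.array([205,190])
for nm,t,s in [("paddle",(641,402),(568,105)),("red",(323,148),(239,222)),("y",(448,226),(355,191)),("b2",(190,366),(322,351)),("g",(444,372),(457,232)),("sock",(316,443),(447,341)),("screwRL",(101,79),(314,91)),("screwFL",(88,411),(307,385))]:
    print(nm,tri(f(t),fs(s)).round(4))
v=r.x
pad=lambda l:tr(v,np.array([l]))[0].round(4)
print("paddle exp",pad([-.0408,-.137]),"pickup",pad([-.062,0]),"lever contact",pad([-.0523,-.137]))
print("ray paddle",onz("top",f((641,402)),.0946+.01),proj("top",[*pad([-.0408,-.137]),.0946]),proj("side",[*pad([-.0408,-.137]),.0946]))
q=env.get_state()["eef_rot"];R=Rot.from_quat([q[1],q[2],q[3],q[0]]).as_matrix();print("toolx yaw",np.degrees(np.arctan2(R[1,0],R[0,0])))
```

```text
[ 0.54092122  0.12536092 -0.05428659] -3.110392524206393 [[ 0.4 -0.3]
 [-0.5 -0. ]
 [ 0.1 -0.1]
 [ 0.1  0.8]
 [ 0.2  0.9]
 [-0.1 -0.5]
 [-0.2 -0.8]]
[[0.6324 0.2126]
 [0.6213 0.0294]
 [0.4948 0.2203]
 [0.4841 0.0378]]
yaw from rear screws -3.4941294097972055 -3.3373725541797237 mid y [0.62684453 0.12100565] [0.48945627 0.12902531] 0.1835076423441451
paddle [ 0.4916 -0.0085  0.096 ]
red [0.6023 0.1218 0.0651]
y [0.5683 0.0701 0.0638]
b2 [0.5128 0.1801 0.0638]
g [0.5069 0.0731 0.0638]
sock [0.4785 0.1289 0.0473]
screwRL [0.5763 0.1706 0.1895]
screwFL [0.494  0.22   0.0818]
paddle exp [ 0.4927 -0.0092] pickup [0.479  0.1287] lever contact [ 0.4813 -0.0086]
ray paddle [ 0.49273609 -0.00770905  0.1046    ] [287.59897722 245.1333277 ] [298.58486882 207.25786984]
toolx yaw 22.32984320242005
```

Request:
jog_arm(
  motion=[
    [[0, 0, 0], [0, 0, 8.5], 0],
    [[0, 0, 0], [0, 0, 8.5], 0],
    [[0, 0, 0], [0, 0, 8.5], 0],
    [[1.1, -4.2, 0], [0, 0, 0], 0],
    [[1.1, -4.2, 0], [0, 0, 0], 0],
    [[1.1, -4.2, 0], [0, 0, 0], 0],
    [[1.1, -4.2, 0], [0, 0, 0], 0],
    [[1.1, -4.2, 0], [0, 0, 0], 0],
    [[1.1, -4.2, 0], [0, 0, 0], 0],
    [[1.1, -4.2, 0], [0, 0, 0], 0],
  ],
  grip_force=20,
)

```text
time_s: 1.1
tool_pos: [0.3497, -0.3333, 0.2054]
eef_rot: [-0.0, 1.0, -0.028, -0.0]
force: [0.7, 0.2, 0.3]
grip_width: 0.0174
```

```bash
cat >> h.py <<'E'
TUR=np.array([.5409,.1254]);YAW=np.radians(-3.2)
def t2w(l): c,s=np.cos(YAW),np.sin(YAW); return np.array([TUR[0]+c*l[0]-s*l[1],TUR[1]+s*l[0]+c*l[1],l[2]])
def rep(target=None):
    s=env.get_state();q=s["eef_rot"];R=Rot.from_quat([q[1],q[2],q[3],q[0]]);m=R.as_matrix()
    p=s["tool_pos"];d=p[:2]-TUR;c,sn=np.cos(YAW),np.sin(YAW)
    print("t",round(s["time_s"],2),"tcp",p.round(4),"yaw",np.degrees(np.arctan2(m[1,0],m[0,0])).round(2),"tilt",np.degrees(np.arccos(-m[2,2])).round(2),"turret mm",(np.array([c*d[0]+sn*d[1],-sn*d[0]+c*d[1]])*1e3).round(1),"F",s["force"].round(2),"w",round(s["grip_width"],4),"q",s["joint_positions"].round(2))
    if target is not None: print("tool delta cm",(R.inv().apply(np.array(target)-p)*100).round(2))
E
python3 -c "
from h import *
rep(t2w([-.082,-.137,.205]))"
```

```text
t 1.1 tcp [ 0.3497 -0.3333  0.2054] yaw -3.17 tilt 0.01 turret mm [-165.3 -468.6] F [0.68 0.23 0.28] w 0.0174 q [ 0.61  0.11  0.02  2.02 -0.    1.01 -1.  ]
tool delta cm [  8.35 -33.16   0.04]
```

Request:
jog_arm(
  motion=[
    [[1.0, -4.1, 0], [0, 0, 0], 0],
    [[1.0, -4.1, 0], [0, 0, 0], 0],
    [[1.0, -4.1, 0], [0, 0, 0], 0],
    [[1.0, -4.1, 0], [0, 0, 0], 0],
    [[1.0, -4.1, 0], [0, 0, 0], 0],
    [[1.1, -4.1, 0], [0, 0, 0], 0],
    [[1.1, -4.1, 0], [0, 0, 0], 0],
    [[1.1, -4.1, 0], [0, 0, 0], 0],
    [[0, 0, 0], [0, 0, 0], 0],
  ],
)

```text
time_s: 2.0
tool_pos: [0.4517, -0.0071, 0.2056]
eef_rot: [-0.001, 1.0, -0.025, 0.0]
force: [-0.3, -1.2, -0.4]
grip_width: 0.0004
```

```bash
python3 -c "
from h import *
rep(t2w([-.082,-.137,.09]))"
```

```text
t 2.0 tcp [ 0.4517 -0.0071  0.2056] yaw -2.81 tilt 0.09 turret mm [ -81.7 -137.3] F [-0.27 -1.19 -0.38] w 0.0004 q [ 0.19  0.07 -0.33  2.07  0.03  1.   -1.77]
tool delta cm [-4.000e-02 -1.000e-02  1.156e+01]
```

Request:
jog_arm(
  motion=[
    [[0, 0, 3], [0, 0, 0], 0],
    [[0, 0, 3], [0, 0, 0], 0],
    [[0, 0, 3], [0, 0, 0], 0],
    [[0, 0, 2], [0, 0, 0], 0],
    [[0, 0, 0.5], [0, 0, 0], 0],
    [[0, 0, 0], [0, 0, 0], 0],
    [[0, 0, 0], [0, 0, 0], 0],
  ],
)

```text
time_s: 2.7
tool_pos: [0.4511, -0.0123, 0.0914]
eef_rot: [-0.0, 1.0, -0.028, 0.0]
force: [0.5, 0.6, 0.0]
grip_width: 0.0005
```

```bash
cat > look.py <<'E'
from h import *
import sys
k=sys.argv[1]
T=env.read_camera("top")[:,:,::-1];S=env.read_camera("side")[:,:,::-1]
cv2.imwrite(f"pics/t{k}.png",T);cv2.imwrite(f"pics/s{k}.png",S)
a=cv2.resize(T[170:280,180:310],(0,0),fx=3.4,fy=3.4,interpolation=2);b=cv2.resize(S[190:300,205:325],(0,0),fx=2.9,fy=2.9,interpolation=2)
h=max(a.shape[0],b.shape[0]);o=np.zeros((h,a.shape[1]+b.shape[1],3),np.uint8);o[:a.shape[0],:a.shape[1]]=a;o[:b.shape[0],a.shape[1]:]=b
cv2.imwrite(f"pics/c{k}.png",o);rep()
E
python3 look.py 1
```

```text
t 2.8 tcp [ 0.4513 -0.0122  0.0915] yaw -3.18 tilt 0.1 turret mm [ -81.8 -142.4] F [-0.16 -0.26 -0.13] w 0.0005 q [ 0.17  0.23 -0.32  2.18  0.11  0.74 -1.85]
```

View pics/c1.png

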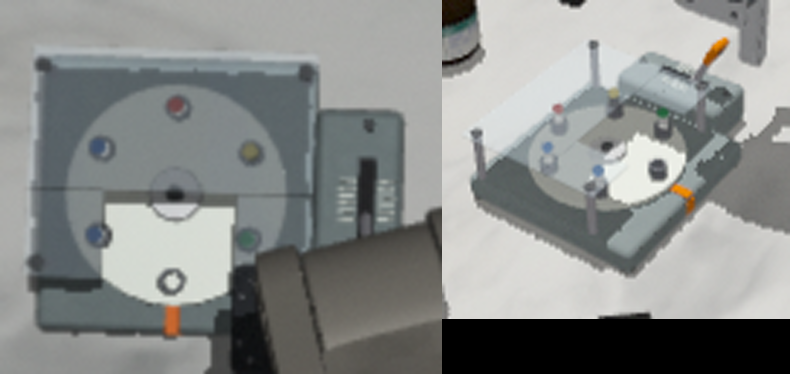

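Request:
jog_arm(
  motion=[
    [[0.8, -0.5, 0], [0, 0, 0], 0],
    [[0.8, 0, 0], [0, 0, 0], 0],
    [[0.2, 0, 0], [0, 0, 0], 0],
    [[0.2, 0, 0], [0, 0, 0], 0],
    [[0.2, 0, 0], [0, 0, 0], 0],
    [[0.2, 0, 0], [0, 0, 0], 0],
    [[0.2, 0, 0], [0, 0, 0], 0],
  ],
)

```text
time_s: 3.5
tool_pos: [0.4752, -0.0087, 0.0902]
eef_rot: [0.0, 1.0, -0.028, -0.002]
force: [-11.4, 1.9, 7.8]
grip_width: 0.0003
```

```bash
python3 look.py 2
```

```text
t 3.6 tcp [ 0.4758 -0.0087  0.0902] yaw -3.17 tilt 0.13 turret mm [ -57.6 -137.5] F [-5.41  0.06  3.78] w 0.0004 q [ 0.16  0.27 -0.31  2.13  0.12  0.76 -1.86]
```

View pics/c2.png

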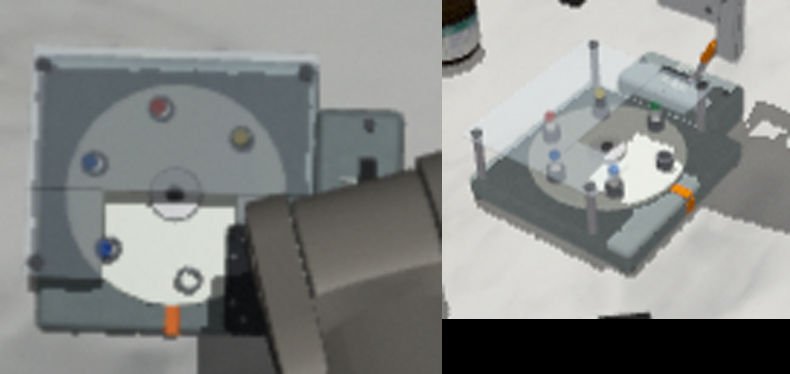

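Request:
jog_arm(
  motion=[
    [[0.2, 0, 0], [0, 0, 0], 0],
    [[0.2, 0, 0], [0, 0, 0], 0],
    [[0.2, 0, 0], [0, 0, 0], 0],
    [[0.2, 0, 0], [0, 0, 0], 0],
    [[0, 0, 0], [0, 0, 0], 0],
    [[0, 0, 0], [0, 0, 0], 0],
    [[0, 0, 0], [0, 0, 0], 0],
    [[0, 0, 0], [0, 0, 0], 0],
  ],
)

```text
time_s: 4.4
tool_pos: [0.4849, -0.009, 0.0905]
eef_rot: [-0.0, 1.0, -0.028, 0.0]
force: [0.2, 0.3, 0.3]
grip_width: 0.0004
```

```bash
python3 look.py 3
```

```text
t 4.5 tcp [ 0.4849 -0.009   0.0905] yaw -3.17 tilt 0.01 turret mm [ -48.4 -137.4] F [ 0.46 -0.12  0.32] w 0.0007 q [ 0.16  0.28 -0.31  2.11  0.12  0.76 -1.86]
```

View pics/c3.png

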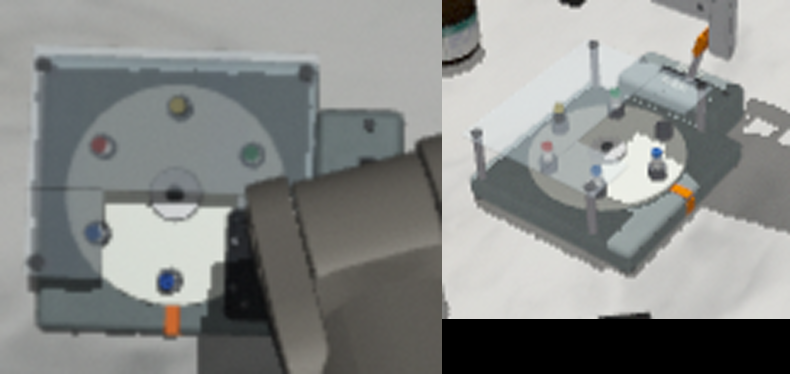

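Request:
jog_arm(
  motion=[
    [[0.4, 0, 0], [0, 0, 0], 0],
    [[0.2, 0, 0], [0, 0, 0], 0],
    [[0.2, 0, 0], [0, 0, 0], 0],
    [[0.2, 0, 0], [0, 0, 0], 0],
    [[0.2, 0, 0], [0, 0, 0], 0],
    [[0.2, 0, 0], [0, 0, 0], 0],
    [[0.2, 0, 0], [0, 0, 0], 0],
    [[0.2, 0, 0], [0, 0, 0], 0],
    [[0.1, 0, 0], [0, 0, 0], 0],
  ],
)

```text
time_s: 5.4
tool_pos: [0.5045, -0.01, 0.0906]
eef_rot: [-0.0, 1.0, -0.028, 0.0]
force: [-0.8, -0.6, 0.2]
grip_width: 0.0007
```

Request:
jog_arm(
  motion=[
    [[0, 0, 0], [0, 0, 0], 0],
    [[0, 0, 0], [0, 0, 0], 0],
    [[0, 0, 0], [0, 0, 0], 0],
    [[0, 0, 0], [0, 0, 0], 0],
  ],
)

```text
time_s: 5.8
tool_pos: [0.5039, -0.0101, 0.0905]
eef_rot: [-0.0, 1.0, -0.028, 0.0]
force: [1.1, -0.3, 0.3]
grip_width: 0.0006
```

```bash
python3 look.py 4
```

```text
t 5.9 tcp [ 0.5038 -0.0101  0.0905] yaw -3.17 tilt 0.0 turret mm [ -29.5 -137.3] F [0.12 0.2  0.63] w 0.0001 q [ 0.15  0.31 -0.3   2.07  0.13  0.77 -1.86]
```

View pics/c4.png

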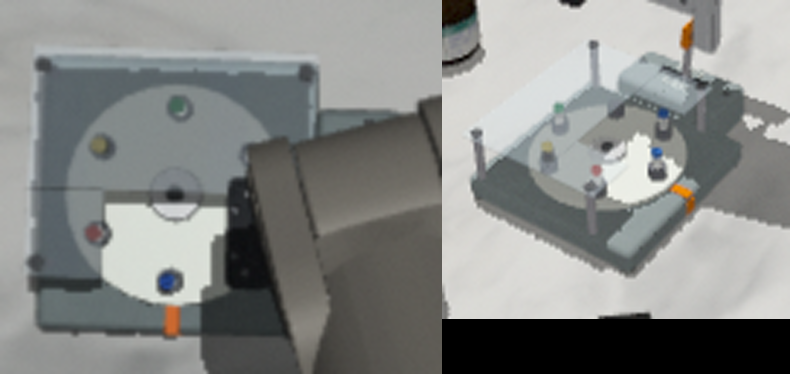

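Request:
jog_arm(
  motion=[
    [[0.4, 0, 0], [0, 0, 0], 0],
    [[0.2, 0, 0], [0, 0, 0], 0],
    [[0.2, 0, 0], [0, 0, 0], 0],
    [[0.2, 0, 0], [0, 0, 0], 0],
    [[0.2, 0, 0], [0, 0, 0], 0],
    [[0.2, 0, 0], [0, 0, 0], 0],
    [[0.2, 0, 0], [0, 0, 0], 0],
    [[0.2, 0, 0], [0, 0, 0], 0],
    [[0.1, 0, 0], [0, 0, 0], 0],
  ],
)

```text
time_s: 6.8
tool_pos: [0.5235, -0.0111, 0.0906]
eef_rot: [-0.0, 1.0, -0.028, 0.0]
force: [-0.0, -0.7, 0.1]
grip_width: 0.0004
```

Request:
jog_arm(
  motion=[
    [[0, 0, 0], [0, 0, 0], 0],
    [[0, 0, 0], [0, 0, 0], 0],
    [[0, 0, 0], [0, 0, 0], 0],
    [[0, 0, 0], [0, 0, 0], 0],
  ],
)

```text
time_s: 7.2
tool_pos: [0.5228, -0.0111, 0.0905]
eef_rot: [-0.0, 1.0, -0.028, 0.0]
force: [-0.5, -0.7, -0.3]
grip_width: 0.0003
```

```bash
python3 look.py 5
```

```text
t 7.3 tcp [ 0.5228 -0.0111  0.0905] yaw -3.17 tilt 0.0 turret mm [ -10.5 -137.3] F [-1.13 -0.59  0.09] w 0.0005 q [ 0.15  0.34 -0.3   2.03  0.14  0.79 -1.86]
```

View pics/c5.png

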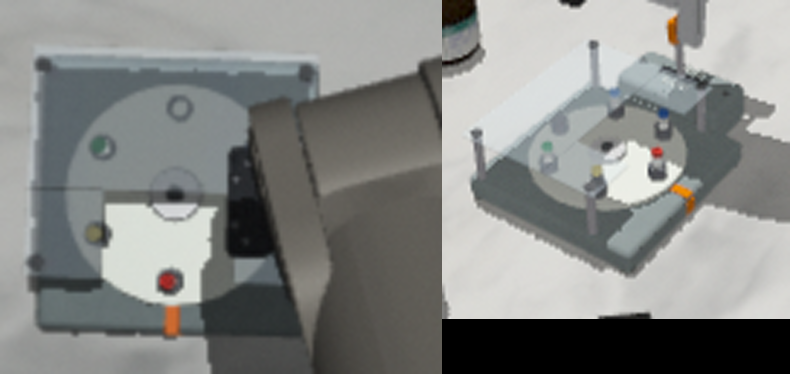

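Request:
jog_arm(
  motion=[
    [[0.3, 0, 0], [0, 0, 0], 0],
    [[0.2, 0, 0], [0, 0, 0], 0],
    [[0.2, 0, 0], [0, 0, 0], 0],
    [[0.2, 0, 0], [0, 0, 0], 0],
    [[0.2, 0, 0], [0, 0, 0], 0],
    [[0.2, 0, 0], [0, 0, 0], 0],
    [[0.2, 0, 0], [0, 0, 0], 0],
  ],
)

```text
time_s: 8.0
tool_pos: [0.5371, -0.012, 0.0901]
eef_rot: [0.0, 1.0, -0.028, -0.001]
force: [-2.8, -0.4, -0.8]
grip_width: 0.0004
```

Request:
jog_arm(
  motion=[
    [[0, 0, 0], [0, 0, 0], 0],
    [[0, 0, 0], [0, 0, 0], 0],
    [[0, 0, 0], [0, 0, 0], 0],
    [[0, 0, 0], [0, 0, 0], 0],
  ],
)

```text
time_s: 8.4
tool_pos: [0.538, -0.012, 0.0906]
eef_rot: [-0.0, 1.0, -0.028, 0.0]
force: [0.2, -1.0, -0.7]
grip_width: 0.0003
```

```bash
python3 look.py 6
```

```text
t 8.5 tcp [ 0.5378 -0.0119  0.0906] yaw -3.17 tilt 0.01 turret mm [   4.6 -137.3] F [0.02 0.37 0.32] w 0.0004 q [ 0.15  0.36 -0.29  2.    0.14  0.8  -1.85]
```

View pics/c6.png

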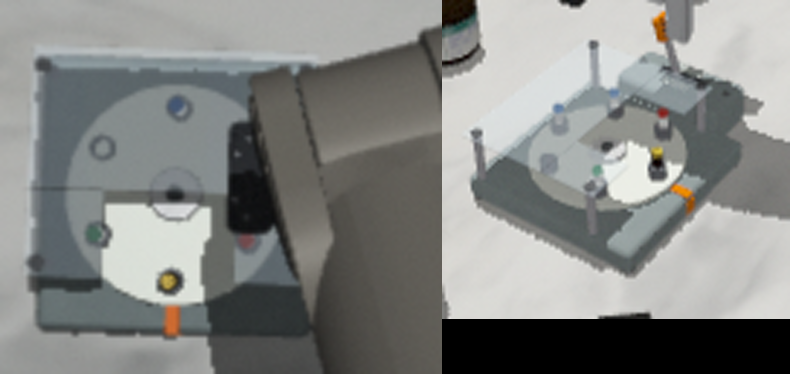

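Request:
jog_arm(
  motion=[
    [[-2, 0, 0], [0, 0, 0], 0],
    [[-2, 0, -2], [0, 0, 0], 0],
    [[-2, 0, -4], [0, 0, 0], 0],
    [[-0.5, -3, -4], [0, 0, 0], 2],
    [[0, -4, -1.5], [0, 0, 0], 3],
    [[0, -4, 0], [0, 0, 0], 3.4],
    [[0, -2, 0], [0, 0, 0], 3.4],
    [[0, 0, 0], [0, 0, 0], 3.4],
    [[0, 0, 0], [0, 0, 0], 3.4],
  ],
)

```text
time_s: 9.4
tool_pos: [0.48, 0.1212, 0.2052]
eef_rot: [0.0, 1.0, -0.027, -0.0]
force: [0.6, 0.6, -0.3]
grip_width: 0.0339
```

Run:
```python
from h import *
T=cv2.imread("pics/t6.png");S=cv2.imread("pics/s6.png")
bt,_=blobs(T,(20,120,90),(35,255,255),(215,240,245,262));bs,_=blobs(S,(20,120,60),(35,255,255),(255,225,295,260))
print(bt,bs)
# bigger crops
a=cv2.resize(T[240:265,215:245],(0,0),fx=12,fy=12,interpolation=2);b=cv2.resize(S[230:260,262:292],(0,0),fx=12,fy=12,interpolation=2)
o=np.zeros((360,720,3),np.uint8);o[:300,:360]=a;o[:360,360:]=b;cv2.imwrite("pics/v6.png",o)
p=onz("top",bt[0][0],.066);print("cap at .066",p)
print(tri(bt[0][0],bs[0][0]), "nominal",t2w([-.062,0,0]))
rep(t2w([-.062,0,.2]))
```

```text
[([229.13, 252.47], 15, [227, 251, 5, 4])] [([278.85, 242.46], 13, [277, 241, 4, 4])]
cap at .066 [0.47889401 0.12976567 0.066     ]
[0.47835732 0.12978668 0.06240103] nominal [0.47899667 0.12886093 0.        ]
t 9.4 tcp [0.48   0.1212 0.2052] yaw -3.13 tilt 0.01 turret mm [-60.6  -7.6] F [ 0.56  0.57 -0.31] w 0.0339 q [ 0.01  0.16 -0.43  1.98  0.08  1.02 -2.08]
tool delta cm [-0.14 -0.76  0.52]
```

View pics/v6.png

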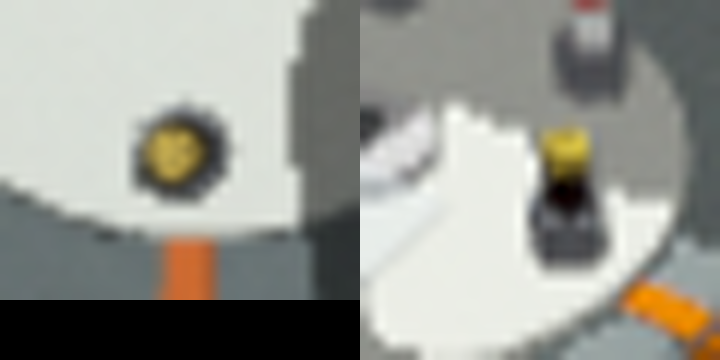

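Request:
jog_arm(
  motion=[
    [[-0.1, -0.8, 0], [0, 0, 0], 3.4],
    [[0, 0, 4], [0, 0, 0], 3.4],
    [[0, 0, 4], [0, 0, 0], 3.4],
    [[0, 0, 3], [0, 0, 0], 3.4],
    [[0, 0, 2], [0, 0, 0], 3.4],
    [[0, 0, 1], [0, 0, 0], 3.4],
    [[0, 0, 0.8], [0, 0, 0], 3.4],
    [[0, 0, 0], [0, 0, 0], 3.4],
    [[0, 0, 0], [0, 0, 0], 3.4],
    [[0, 0, 0], [0, 0, 0], 3.4],
  ],
)

```text
time_s: 10.4
tool_pos: [0.4801, 0.1295, 0.0582]
eef_rot: [-0.0, 1.0, -0.028, 0.001]
force: [0.6, -0.3, 0.4]
grip_width: 0.0337
```

```bash
python3 look.py 7; python3 -c "
from h import *
rep([.479,.1293,.0515])
S=cv2.imread('pics/s7.png');cv2.imwrite('pics/v7.png',cv2.resize(S[200:270,240:320],(0,0),fx=8,fy=8,interpolation=2))"
```

```text
t 10.5 tcp [0.48   0.1294 0.058 ] yaw -3.18 tilt 0.07 turret mm [-61.1   0.6] F [ 0.38 -0.06 -0.28] w 0.034 q [-0.06  0.36 -0.4   2.11  0.21  0.71 -2.22]
t 10.5 tcp [0.48   0.1294 0.058 ] yaw -3.18 tilt 0.07 turret mm [-61.1   0.6] F [ 0.38 -0.06 -0.28] w 0.034 q [-0.06  0.36 -0.4   2.11  0.21  0.71 -2.22]
tool delta cm [-0.1   0.01  0.65]
```

View pics/v7.png

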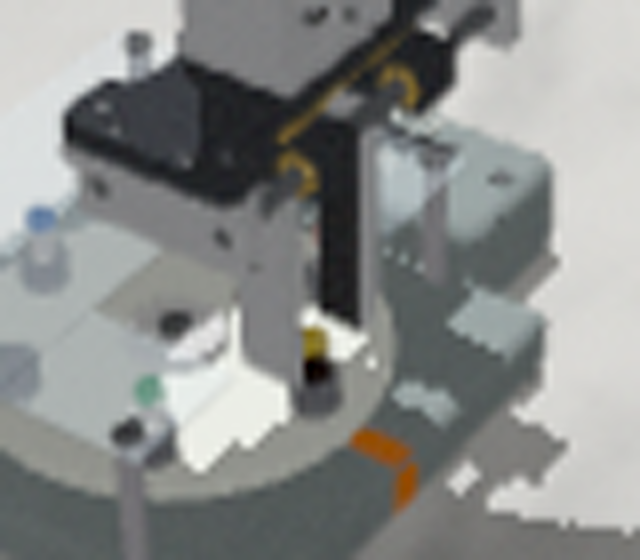

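Request:
jog_arm(
  motion=[
    [[-0.1, 0, 0.4], [0, 0, 0], 3.4],
    [[0, 0, 0.2], [0, 0, 0], 3.4],
    [[0, 0, 0], [0, 0, 0], 2.0],
    [[0, 0, 0], [0, 0, 0], 1.5],
    [[0, 0, 0], [0, 0, 0], 1.2],
    [[0, 0, 0], [0, 0, 0], 0.8],
    [[0, 0, 0], [0, 0, 0], 0.8],
    [[0, 0, 0], [0, 0, 0], 0.8],
  ],
  grip_force=8,
)

```text
time_s: 11.3
tool_pos: [0.4785, 0.1294, 0.0513]
eef_rot: [-0.0, 1.0, -0.028, 0.0]
force: [0.8, 0.4, 0.3]
grip_width: 0.0105
```

```bash
python3 look.py 8; python3 -c "
from h import *
S=cv2.imread('pics/s8.png');cv2.imwrite('pics/v8.png',cv2.resize(S[200:270,240:320],(0,0),fx=8,fy=8,interpolation=2))"
```

```text
t 11.4 tcp [0.4785 0.1294 0.0513] yaw -3.17 tilt 0.01 turret mm [-62.5   0.5] F [0.16 0.75 0.  ] w 0.0109 q [-0.06  0.37 -0.39  2.11  0.22  0.69 -2.22]
```

View pics/v8.png

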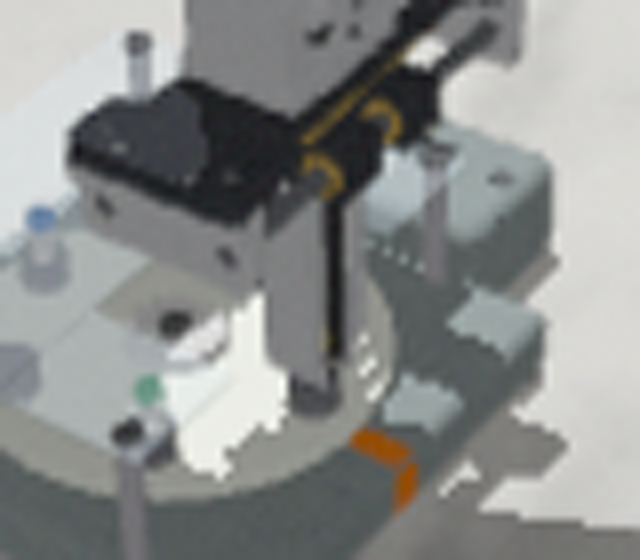

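Request:
jog_arm(
  motion=[
    [[0, 0, -0.5], [0, 0, 0], 0.8],
    [[0, 0, -0.5], [0, 0, 0], 0.8],
    [[0, 0, -1], [0, 0, 0], 0.8],
    [[0, 0, -1], [0, 0, 0], 0.8],
    [[0, 0, -2], [0, 0, 0], 0.8],
    [[0, 0, -2], [0, 0, 0], 0.8],
    [[0, 0, -2], [0, 0, 0], 0.8],
    [[0, 0, 0], [0, 0, 0], 0.8],
    [[0, 0, 0], [0, 0, 0], 0.8],
  ],
)

```text
time_s: 12.3
tool_pos: [0.4788, 0.1293, 0.142]
eef_rot: [-0.0, 1.0, -0.028, 0.001]
force: [-0.0, -0.1, 0.0]
grip_width: 0.0111
```

```bash
python3 look.py 9; python3 -c "
from h import *
S=cv2.imread('pics/s9.png');cv2.imwrite('pics/v9.png',cv2.resize(S[180:260,240:320],(0,0),fx=7,fy=7,interpolation=2))"
```

```text
t 12.4 tcp [0.4781 0.1292 0.1409] yaw -3.17 tilt 0.04 turret mm [-62.9   0.3] F [ 0.06  0.37 -1.79] w 0.0109 q [-0.02  0.24 -0.43  2.04  0.13  0.88 -2.14]
```

View pics/v9.png

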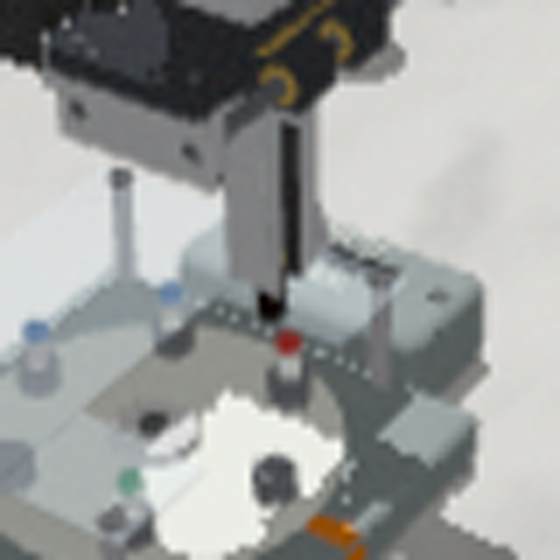

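View pics/c9.png

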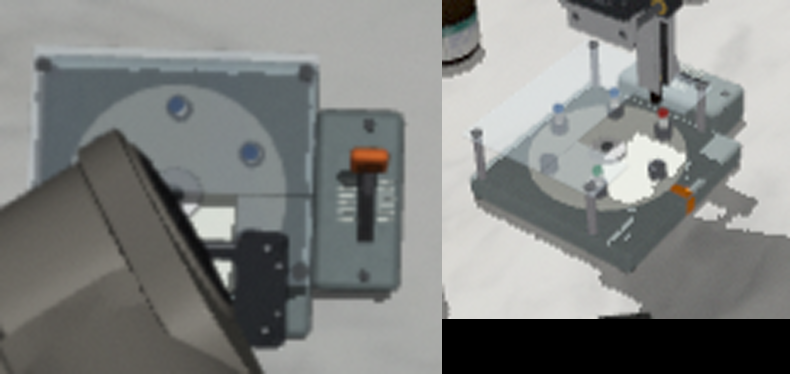

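Request:
jog_arm(
  motion=[
    [[0, 1, -3], [0, 0, 0], 0.8],
    [[0.5, 3, -3], [0, 0, 0], 0.8],
    [[0.5, 4, 0], [0, 0, 0], 0.8],
    [[0.5, 4.5, 0], [0, 0, 0], 0.8],
    [[0.5, 4.5, 0], [0, 0, 0], 0.8],
    [[0.5, 4.5, 0], [0, 0, 0], 0.8],
    [[0.5, 4.5, 0], [0, 0, 0], 0.8],
    [[0.5, 4.5, 0], [0, 0, 0], 0.8],
    [[0.5, 4.5, 0], [0, 0, 0], 0.8],
    [[0.5, 4.5, 0], [0, 0, 0], 0.8],
  ],
)

```text
time_s: 13.4
tool_pos: [0.501, -0.2692, 0.2005]
eef_rot: [-0.0, 1.0, -0.028, -0.001]
force: [0.3, 0.3, 0.6]
grip_width: 0.0109
```

Request:
jog_arm(
  motion=[
    [[0.5, 4, 0], [0, 0, 0], 0.8],
    [[0.5, 3.5, 0], [0, 0, 0], 0.8],
    [[0, 2, 0], [0, 0, 0], 0.8],
    [[0, 1, 0], [0, 0, 0], 0.8],
    [[0, 0, 0], [0, 0, 0], 0.8],
    [[0, 0, 0], [0, 0, 0], 0.8],
  ],
)

```text
time_s: 14.0
tool_pos: [0.5059, -0.3716, 0.2009]
eef_rot: [-0.0, 1.0, -0.027, -0.0]
force: [1.2, 0.4, 0.6]
grip_width: 0.011
```

```bash
cat > lt.py <<'E'
from h import *
import sys
k=sys.argv[1]
T=env.read_camera("top")[:,:,::-1];S=env.read_camera("side")[:,:,::-1]
cv2.imwrite(f"pics/t{k}.png",T);cv2.imwrite(f"pics/s{k}.png",S)
a=cv2.resize(T[170:290,370:490],(0,0),fx=3.3,fy=3.3,interpolation=2);b=cv2.resize(S[130:210,300:380],(0,0),fx=5,fy=5,interpolation=2)
o=np.zeros((400,800,3),np.uint8);o[:a.shape[0],:a.shape[1]]=a;o[:b.shape[0],400:]=b
cv2.imwrite(f"pics/c{k}.png",o);rep([.509,-.375,.0225])
E
python3 lt.py 10
```

```text
t 14.1 tcp [ 0.5062 -0.3714  0.2013] yaw -3.07 tilt 0.03 turret mm [  -6.9 -497.9] F [ 0.14  0.31 -0.22] w 0.0108 q [ 0.61  0.36 -0.1   1.71  0.04  1.07 -1.13]
tool delta cm [ 0.3   0.36 17.88]
```

View pics/c10.png

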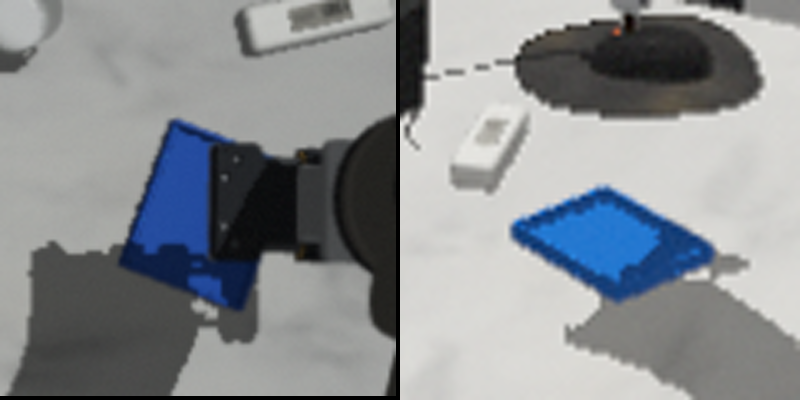

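Request:
jog_arm(
  motion=[
    [[0.3, 0.3, 3], [0, 0, 0], 0.8],
    [[0, 0, 4], [0, 0, 0], 0.8],
    [[0, 0, 4], [0, 0, 0], 0.8],
    [[0, 0, 3], [0, 0, 0], 0.8],
    [[0, 0, 1.5], [0, 0, 0], 0.8],
    [[0, 0, 0.5], [0, 0, 0], 0.8],
    [[0, 0, 0], [0, 0, 0], 0.8],
    [[0, 0, 0], [0, 0, 0], 0.8],
  ],
)

```text
time_s: 14.9
tool_pos: [0.5095, -0.3764, 0.0429]
eef_rot: [0.001, 1.0, -0.028, 0.001]
force: [-0.2, -0.2, 0.1]
grip_width: 0.0107
```

```bash
python3 lt.py 11
```

```text
t 15.0 tcp [ 0.5094 -0.3765  0.0428] yaw -3.17 tilt 0.13 turret mm [  -3.4 -502.9] F [-0.62  0.01  0.27] w 0.0105 q [ 0.61  0.54 -0.09  1.82  0.07  0.78 -1.15]
tool delta cm [-0.05 -0.15  2.03]
```

View pics/c11.png

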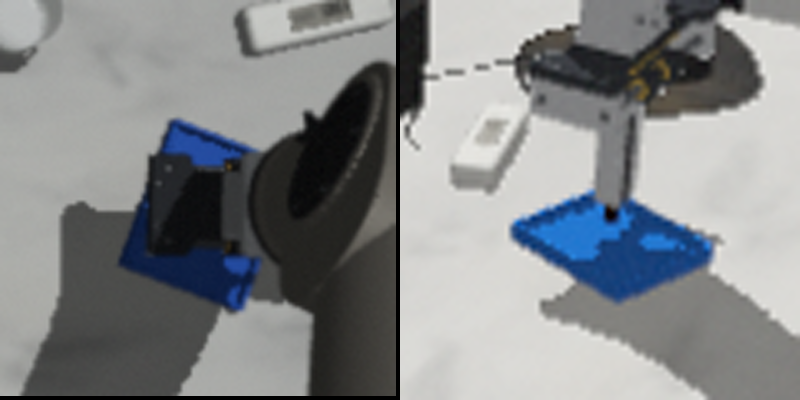

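Request:
jog_arm(
  motion=[
    [[0, 0, 0.8], [0, 0, 0], 0.8],
    [[0, 0, 0.5], [0, 0, 0], 0.8],
    [[0, 0, 0.3], [0, 0, 0], 0.8],
    [[0, 0, 0.2], [0, 0, 0], 0.8],
    [[0, 0, 0.1], [0, 0, 0], 0.8],
    [[0, 0, 0], [0, 0, 0], 0.8],
    [[0, 0, 0], [0, 0, 0], 0.8],
    [[0, 0, 0], [0, 0, 0], 0.8],
  ],
)

```text
time_s: 15.8
tool_pos: [0.5087, -0.3761, 0.0224]
eef_rot: [0.0, 1.0, -0.028, 0.0]
force: [0.6, -0.3, 0.5]
grip_width: 0.0108
```

```bash
python3 lt.py 12;python3 -c "
from h import *
S=cv2.imread('pics/s12.png');cv2.imwrite('pics/v12.png',cv2.resize(S[150:190,322:362],(0,0),fx=14,fy=14,interpolation=2))
for z in (.004,.0215,.036): print(z,proj('side',[.5094,-.3765,z]),(proj('side',[.5094,-.3765,z])-[322,150])*14)"
```

```text
t 15.9 tcp [ 0.5087 -0.3761  0.0224] yaw -3.17 tilt 0.01 turret mm [  -4.2 -502.5] F [0.22 0.27 0.25] w 0.0111 q [ 0.6   0.57 -0.09  1.83  0.07  0.75 -1.15]
tool delta cm [ 0.03 -0.11 -0.01]
0.004 [341.22003726 178.77746744] [269.08052161 402.88454421]
0.0215 [341.56406115 174.80209118] [273.89685611 347.22927651]
0.036 [341.85241882 171.46829999] [277.93386348 300.55619983]
```

View pics/v12.png

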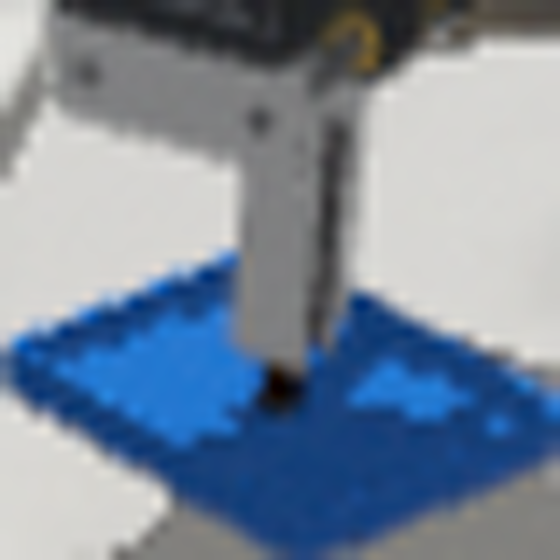

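Request:
jog_arm(
  motion=[
    [[0, 0, 0.1], [0, 0, 0], 0.8],
    [[0, 0, 0.05], [0, 0, 0], 0.8],
    [[0, 0, 0], [0, 0, 0], 0.8],
  ],
)

```text
time_s: 16.2
tool_pos: [0.509, -0.3763, 0.0212]
eef_rot: [0.0, 1.0, -0.028, 0.0]
force: [-0.6, 0.7, 5.6]
grip_width: 0.0107
```

Request:
jog_arm(
  motion=[
    [[0, 0, 0], [0, 0, 0], 1.2],
    [[0, 0, 0], [0, 0, 0], 1.4],
    [[0, 0, 0], [0, 0, 0], 1.8],
    [[0, 0, 0], [0, 0, 0], 2.4],
    [[0, 0, 0], [0, 0, 0], 3.2],
    [[0, 0, 0], [0, 0, 0], 3.6],
    [[0, 0, 0], [0, 0, 0], 3.6],
  ],
)

```text
time_s: 16.9
tool_pos: [0.5086, -0.376, 0.0208]
eef_rot: [-0.0, 1.0, -0.028, -0.0]
force: [0.1, 0.7, -0.3]
grip_width: 0.0362
```

```bash
python3 lt.py 13;python3 -c "
from h import *
S=cv2.imread('pics/s13.png');cv2.imwrite('pics/v13.png',cv2.resize(S[150:190,322:362],(0,0),fx=14,fy=14,interpolation=2))"
```

```text
t 17.0 tcp [ 0.5086 -0.376   0.0208] yaw -3.17 tilt 0.01 turret mm [  -4.3 -502.4] F [-0.1   0.07 -0.19] w 0.0362 q [ 0.6   0.57 -0.09  1.83  0.07  0.74 -1.15]
tool delta cm [ 0.03 -0.1  -0.17]
```

View pics/v13.png

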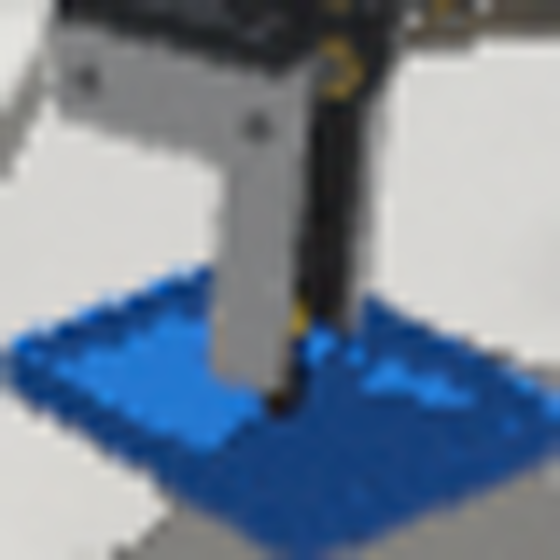

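Standing between the open fingers. Lift away.

Request:
jog_arm(
  motion=[
    [[0, 0, -0.5], [0, 0, 0], 3.6],
    [[0, 0, -1], [0, 0, 0], 3.6],
    [[0, 0, -2], [0, 0, 0], 3.6],
    [[0, 0, -4], [0, 0, 0], 3.6],
    [[0, 0, -4], [0, 0, 0], 3.6],
    [[0, 0, -4], [0, 0, 0], 3.6],
    [[-2, 4, -3], [0, 0, 0], 3.6],
    [[-3, 4, 0], [0, 0, 0], 3.6],
    [[-3, 4, 0], [0, 0, 0], 3.6],
    [[-3, 4, 0], [0, 0, 0], 3.6],
  ],
)

```text
time_s: 18.0
tool_pos: [0.3903, -0.5282, 0.2052]
eef_rot: [0.001, 1.0, -0.027, 0.001]
force: [1.3, -0.9, -0.3]
grip_width: 0.0358
```

Request:
jog_arm(
  motion=[
    [[-2, 4, 0], [0, 0, 0], 3.6],
    [[-2, 4, 0], [0, 0, 0], 3.6],
    [[-1, 2, 0], [0, 0, 0], 3.6],
    [[0, 0, 0], [0, 0, 0], 3.6],
    [[0, 0, 0], [0, 0, 0], 3.6],
  ],
)

```text
time_s: 18.5
tool_pos: [0.3361, -0.6238, 0.2041]
eef_rot: [-0.0, 1.0, -0.028, 0.0]
force: [1.1, 0.2, -0.4]
grip_width: 0.0359
```

```bash
python3 lt.py 14; python3 -c "
from h import *
T=cv2.imread('pics/t14.png');S=cv2.imread('pics/s14.png')
o=np.zeros((560,800,3),np.uint8);o[:560,:400]=cv2.resize(S[150:206,322:362],(0,0),fx=10,fy=10,interpolation=2);o[:378,400:]=cv2.resize(T[170:275,180:291],(400,378),interpolation=2)
cv2.imwrite('pics/v14.png',o)
cv2.imwrite('pics/d14.png',cv2.absdiff(T,cv2.imread('pics/top0.png'))*2)"
```

```text
t 18.6 tcp [ 0.3373 -0.6229  0.2041] yaw -3.08 tilt 0.05 turret mm [-161.5 -758.5] F [-0.36 -0.12 -0.48] w 0.0358 q [ 0.98  0.48  0.    1.52 -0.    1.14 -0.64]
tool delta cm [ 15.8  -25.67  18.18]
```

View pics/c14.png

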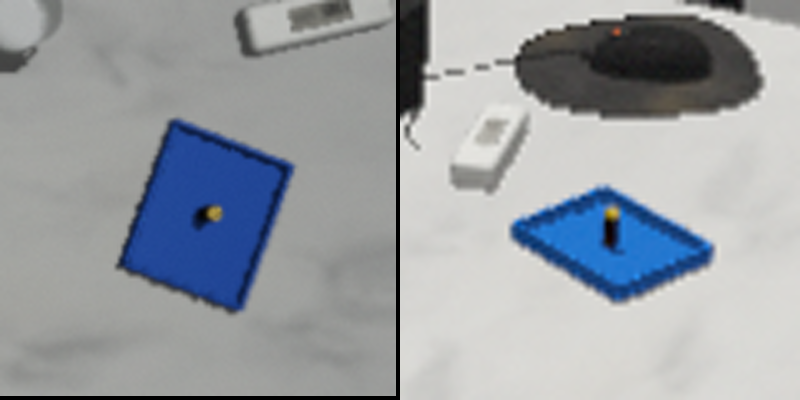

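View pics/v14.png

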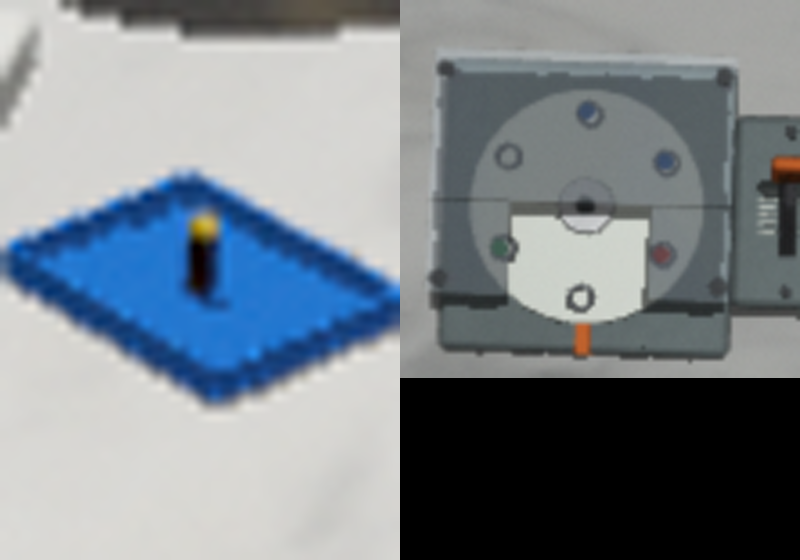

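View pics/d14.png

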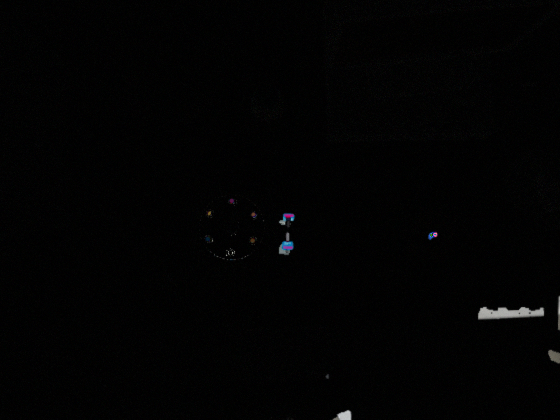

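The yellow-capped vial stands upright mid-tray, around (342,175) in the side view. The other four vials are still in their sockets, and the difference picture shows change only at the carousel, the lever, the vial and the arm. I'm handing in.

```bash
python3 -c "
from workcell import env
print(env.finish_job())"
```

```text
the job is handed in; nothing more can be done
None
```

The yellow-capped vial is standing upright near the middle of the blue tray, and I handed the job in at about 18.6 s of the 61 s allowed.

- **Lever:** I pushed it away from the robot four clicks, one at a time. After each click the camera showed the carousel one station further on, and the wrist force was back near zero before the next push. The highest contact force I read while pushing was about 14 N.
- **Vial:** I gripped it at 8 N and lifted it straight up through the gap in the cover. I lowered it until it touched the tray floor (5.6 N), let go and moved the arm clear.
- **Last checks:** Comparing top pictures from before and after shows changes only at the carousel, the lever, the vial in the tray and the arm with its shadow. The other four vials are in their sockets, and the beaker, carton and marker have not moved.

None of the checks failed. One small mismatch: the gripper read about 11 mm on the 12 mm vial, which I put down to the pads or contact giving slightly.

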